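# Open the tight honey jar in the jar holder and keep hold of its lid

## Task

Set the square honey jar, its lid still on, right down into the jar holder so that it cannot turn. Then unscrew the tight lid anticlockwise until its lugs come free of the threads, lift it straight up with the jar staying seated, and finish still holding the lid level over the jar's mouth, about 2 cm clear of the rim: do not put it down or let go. Keep the jar upright throughout and leave the other things on the counter where they are.

Things in the scene. Friction and masses are not known exactly. Their poses are not given: they have to be found in the camera images.
- jar: the square amber glass honey jar, loose on the counter, lid on: square body 66 x 66 mm, sides parallel to its x and y axes, 72 mm high, then a round neck whose rim is 93 mm up; 98.5 mm high with its lid closed. Origin: centre of its underside, z up its axis. About 0.33 kg without the lid (varies 0.7 to 1.4 times).
- lid: the jar's round steel twist-off lid: 60 mm diameter, 16.5 mm high, 0.05 kg. Origin: centre of its lower edge, z up. Closed, its lower edge is 82 mm above the jar's underside, 10 mm above the square shoulder, and its x axis lies along the jar's. Four lugs inside hook under four threads on the neck, pressed tight by a springy seal, so the jar can be carried by its lid.
- lid_top (a point): centre of the lid's flat top, 16.5 mm above its lower edge. The lid takes 0.5 to 0.8 N m to turn, and turns a loose jar along with it: grip hard (30 N or more). Anticlockwise seen from above it rises 1.5 mm, its lugs are free after about 50 degrees and meet a stop at about 70: turn it about 60 degrees, then lift. Clockwise it is against a stop from the start.
- holder: the one-hand jar holder, fixed to the counter: grey base plate 130 x 106 mm (x by y), two grey V-shaped jaws facing one another along x round an upright square pocket 71 x 71 mm whose sides lie at 45 degrees to the holder's x and y axes. Jaws 56 mm high above the counter, the top 13 mm leaning outward by 30 degrees as a lead-in. Origin: centre of the base, on the counter, z up.
- holder_seat (a point): centre of the pocket's floor, 12 mm above the counter, where the centre of the jar's underside comes to stand. The jar fits any of the four ways round, 2.5 mm free on each side; the lead-in is 84 mm across at its top
- jar_mouth (a point): centre of the jar's rim, on the jar's axis, 93 mm above its underside
- round_jar: bystander: smaller round amber jar, 62 mm diameter, 75 mm high, with the same kind of steel lid; origin at the centre of its underside
- ramekin: bystander: small white ramekin, 68 mm diameter, 38 mm high; origin at the centre of its underside
- measure: bystander: small steel measuring cup, 54 mm diameter, 34 mm high, flat handle reaching 100 mm along its -x; origin at the centre of the cup's underside
- spoon: bystander: wooden spoon, 260 mm long, lying along its x axis

How it is judged:
By the outcome, as a careful person would: the job done as asked, in the order asked, and still so for the second after the job is handed in, while the arm keeps its last pose, push and grip.
It also fails if it takes over 42 s, if anything falls off the work surface, if the arm or the gripper's body presses on something with over 40 N, if the wrist force passes 120 N, or if a joint passes its speed limit or range.

## Robot

A 6-joint arm with a two-finger parallel gripper is mounted at the origin on the work surface. World frame = base frame: x ahead of the robot, y to its left, z up, the work surface at z = 0. Lengths are in m, angles in rad, forces in N, time in s.
With the tool pointing down it reaches from about 0.4 to 0.925 m from the base axis. Payload 3.4 kg.
Tool frame: the origin (TCP) lies on the centre line of the jaws, within the pads' length; the fingertips stand 8 mm ahead of it and the grasp point (between the pads) lies 11 mm behind it; z points along the fingers, y is the line along which they close (so a half turn about z gives the same grasp; the last joint's range is limited). The gripper opens to 85 mm and grips with 20 to 120 N. Pads are 22 mm wide; open, the fingers measure 114 mm over their backs; the gripper's body (76 mm by 85 mm) begins 54 mm behind the grasp point. The pads swing forward as they close: fully open they stand 13 mm farther back than shut.
Start: joints at [-1.379, 0.307, 1.506, -0, 1.328, -0.073], TCP at [0.15, -0.555, 0.239] pointing down, gripper open.
Joint ranges: [-3.12, 3.12], [-1.05, 2.28], [0.14, 2.33], [-1.42, 4.57], [0.1, 2.73], [-2.68, 2.68]. Speed limits (rad/s): [2.57, 2.57, 3.14, 3.14, 3.14, 3.14].

## Interface

Orientations are given as [roll, pitch, yaw] about the fixed x, y, z axes, in that order (R = Rz(yaw) Ry(pitch) Rx(roll)).
In Python, from bench import env gives the robot as it stands. The module is installed in compiled form; this text tells all that it offers.
- The arm moves only by the tool step_arm, never from a script. Its argument "moves" is a list of rows, each a list of 5 numbers: the shift along the tool's x, y, z in mm, then the turn about the tool's z in rad, then the finger opening in mm, from 0 to 85.4. A call has 1 to 10 rows; each row is the pose to reach, as a shift and turn from the pose commanded when the call began, along the tool's axes at that moment; what a row does not reach only later rows make up. A row lasts 1/8 s, in which the tool goes at most 62.5 mm and 10.7 degrees, less where a joint would pass 70% of its speed; a pose out of reach is approached as far as the arm can. A call with a gripper value outside its range is refused whole. The fingers move at their own pace and stop on an object; "newtons" is the grip in N (left out, the last holds). Time passes only in rows, so rows that repeat a pose let the fingers close. It gives the time, the measured TCP pose, the force, the opening and the grip force at its end, in the units of the state.
- env.get_state(): the state, without advancing time (a new reading comes with each control period).
- env.capture(name): name is "scene" or "top" or "wrist"; returns the picture (480x640x3 uint8, red, green, blue); there is no depth.
- env.calibration(name): a dict with "camera_matrix" (3x3 intrinsics, pixels), "camera_from_world" (4x4, takes a point from world to camera coordinates). Camera axes: x right, y down, z forward; pixel columns grow to the right and rows downward; lengths in m; the calibration is good to about 2 mm. A picture is of the moment at which its call begins: read the wrist's pose just before it. calibration takes no time and is no camera call; for the wrist camera it gives the pose at the moment of the call.
- env.job_done(): hands the job in; it is judged then, once.
The state is a dict: "time": time; "joints": joint angles; "joint_velocities": joint speeds; "joint_efforts": joint torques, N m; "tool_pos": TCP position; "orientation": TCP orientation; "ft_force": force on the tool from outside, world axes, zero at the start; "moment": the same for the moment, N m; "grip_width": opening from 0.0 (shut) to 1.0 (fully open); "finger_force": force on a finger pad.
Only numpy, scipy, OpenCV 4.12 (cv2) and the standard library are available. Lean on these libraries where they do the work, as an engineer would, in place of code of your own. Each camera call takes 0.05 s, during which the arm holds its last target. There are 200 camera calls.

## Working session

There is one attempt and no reset: what is moved stays moved. The work goes in short steps, Python scripts to look and compute and a tool call to move; the robot and the scene stay as the last step left them, time stands still between calls to the robot, and variables do not carry over. Pictures are saved under pics/ and viewed, at most 10 in all, crops included, and the job is handed in when it is done.

Besides the shell and the picture viewer there is one more tool, called after "Request:" as a command line: name --pt "numbers of a row" for each row, then --argument value for the rest. step_arm: Moves the arm, as the interface text tells. Its arguments: {"type":"object","properties":{"moves":{"type":"array","items":{"type":"array","items":{"type":"number"}}},"newtons":{"type":"number"}},"required":["moves"]}

```bash
mkdir -p pics; cat > h.py <<'E'
import numpy as np, cv2
from bench import env
def cal(n):
    c=env.calibration(n); return np.array(c["camera_matrix"]),np.array(c["camera_from_world"])
def px(n,u,v,z):
    "world point at height z seen at pixel"
    K,T=cal(n); R=T[:3,:3]; o=-R.T@T[:3,3]; d=R.T@np.linalg.solve(K,[u,v,1]); return o+d*(z-o[2])/d[2]
def proj(n,p):
    K,T=cal(n); q=(T[:3,:3]@np.atleast_2d(p).T).T+T[:3,3]; q=q@K.T; return q[:,:2]/q[:,2:]
def save(n,f): cv2.imwrite(f,env.capture(n)[:,:,::-1])
E
python3 - <<'E'
from h import *
save("top","pics/top1.png"); save("scene","pics/scene1.png")
print(env.get_state())
for n in("top","scene"): 
    K,T=cal(n); print(n,-T[:3,:3].T@T[:3,3],T[2,:3],K[0,0])
E
```

```text
{'time': 0.1, 'joints': array([-1.37949834e+00,  3.07490729e-01,  1.50758008e+00,  2.68307177e-05,
        1.32841527e+00, -7.34968767e-02]), 'joint_velocities': array([ 0.00149589, -0.00088892, -0.00310625, -0.00129958,  0.00031046,
       -0.00037727]), 'joint_efforts': array([-1.79215021e-04, -4.58527815e+01, -2.52608711e+01, -2.43837312e-04,
        5.57775711e-03, -8.17976854e-06]), 'tool_pos': array([ 0.15034965, -0.55433486,  0.23846335]), 'orientation': array([-3.13970626e+00, -1.64998810e-04,  2.64788239e-01]), 'ft_force': array([-0.85732012, -0.49366864,  0.36738809]), 'moment': array([-0.05568938, -0.03446753,  0.03488035]), 'finger_force': 0.0, 'grip_width': 1.0007746586311426}
top [0.5016542  0.0922596  0.97062801] [ 0.08933648  0.02236611 -0.99575035] 526.9304423930126
scene [1.1348746  0.38060682 1.13210176] [-0.4545455  -0.24023533 -0.8577152 ] 599.4861933313479
```

View pics/top1.png

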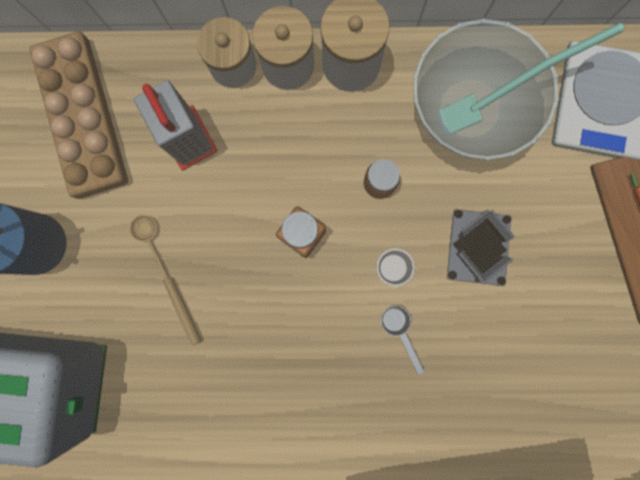

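View pics/scene1.png

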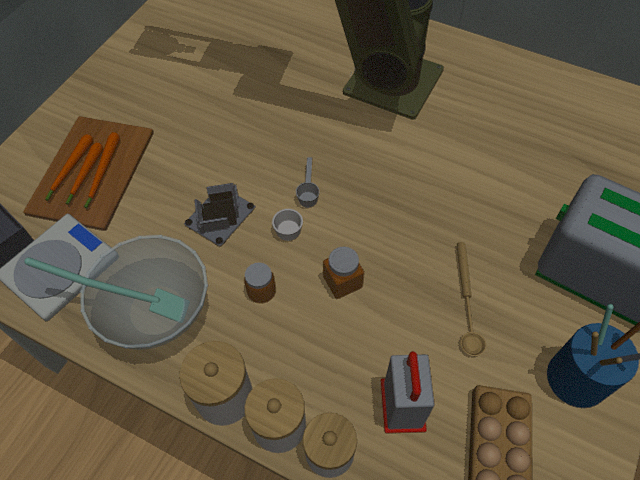

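Both pictures show the jar (top ≈ (300,230), scene ≈ (344,270)) and the holder (top ≈ (481,247), scene ≈ (220,212)). I'm enlarging both in one montage.

```bash
python3 - <<'E'
from h import *
t=cv2.imread("pics/top1.png"); s=cv2.imread("pics/scene1.png")
def crop(im,cx,cy): # 100x75 ->400x300
    return cv2.resize(im[cy-37:cy+38,cx-50:cx+50],(400,300),interpolation=cv2.INTER_CUBIC)
m=np.vstack([np.hstack([crop(t,300,232),crop(t,481,247)]),np.hstack([crop(s,344,270),crop(s,220,212)])])
for k in range(0,800,40): m[::8,k]=(0,255,255)
for k in range(0,600,40): m[k,::8]=(0,255,255)
cv2.imwrite("pics/m1.png",m)
E
```

```text
(no output)
```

View pics/m1.png

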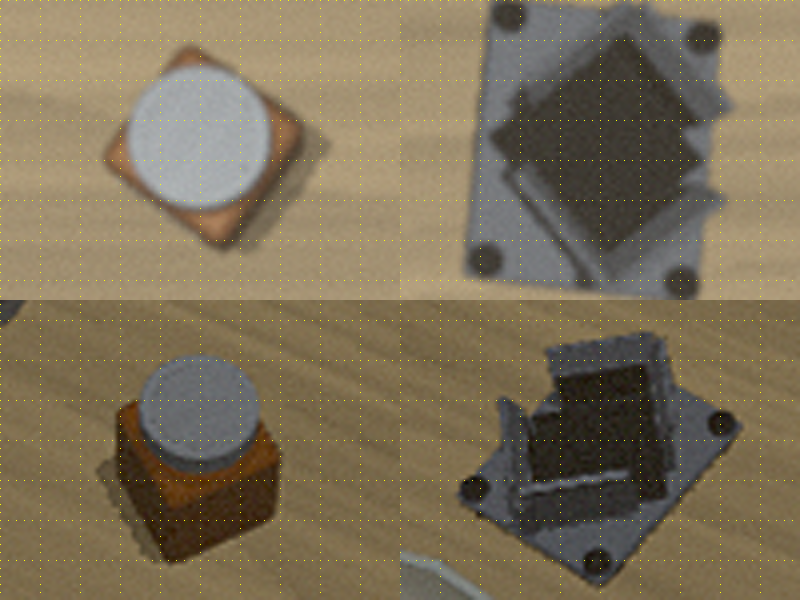

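The montage shows the jar's shoulder corners at crop (190,47), (303,128), (222,247), (107,155), with the lid at (200,138). The plate bolts are at (509,14), (703,37), (485,260), (682,282). In the scene crop the lid is at (199,408) and the bolts are at (721,423), (474,489), (597,562).

```bash
python3 - <<'E'
from h import *
off={"tj":(250,195,0,0),"th":(431,210,400,0),"sj":(294,233,0,300),"sh":(170,175,400,300)}
def P(k,pts,z):
    a,b,ox,oy=off[k]; n={"t":"top","s":"scene"}[k[0]]
    return np.array([px(n,a+(x-ox+.5)/4-.5,b+(y-oy+.5)/4-.5,z) for x,y in pts])*1000
np.set_printoptions(precision=1,suppress=True)
def rep(l,q):
    print(l,q[:,:2].tolist() if 0 else q[:,:2].round(1).tolist(),"mean",q.mean(0)[:2])
    for a,b in zip(q,np.roll(q,-1,0)): d=(b-a)[:2]; print("   len %.1f ang %.1f"%(np.hypot(*d),np.degrees(np.arctan2(d[1],d[0]))))
rep("jar sh top",P("tj",[(190,47),(303,128),(222,247),(107,155)],.072))
rep("lid top",P("tj",[(200,138),(129,138),(271,138)],.0985))
rep("lid scene",P("sj",[(199,408),(139,408),(259,408)],.0985))
rep("jar sh scene(L,R)",P("sj",[(118,415),(279,455),(166,503)],.072))
rep("jar bottom scene",P("sj",[(172,560),(275,510)],0))
for z in(.012,):
    rep("bolts top %g"%z,P("th",[(509,14),(703,37),(682,282),(485,260)],z))
    rep("bolts scene %g"%z,P("sh",[(721,423),(474,489),(597,562)],z))
for n,uv,z in(("round",(384,175),.075),("ramekin",(396,266),.038),("cup",(395,320),.034),("hand",(420,372),.03)): print(n,px("top",*uv,z)*1000)
E
```

```text
jar sh top [[637.1, 147.5], [601.8, 99.0], [550.8, 133.8], [590.6, 183.2]] mean [595.1 140.9]
   len 60.1 ang -126.1
   len 61.7 ang 145.7
   len 63.4 ang 51.2
   len 58.6 ang -37.4
lid top [[594.9, 141.7], [595.0, 171.3], [594.7, 112.1]] mean [594.9 141.7]
   len 29.6 ang 89.7
   len 59.2 ang -90.3
   len 29.6 ang 89.7
lid scene [[597.7, 143.6], [611.1, 117.1], [584.3, 170.1]] mean [597.7 143.6]
   len 29.7 ang -63.2
   len 59.4 ang 116.8
   len 29.7 ang -63.2
jar sh scene(L,R) [[606.1, 102.7], [590.2, 185.3], [640.0, 146.7]] mean [612.1 144.9]
   len 84.1 ang 100.9
   len 63.0 ang -37.7
   len 55.6 ang -127.6
jar bottom scene [[635.0, 148.6], [584.1, 184.1]] mean [609.5 166.4]
   len 62.1 ang 145.0
   len 62.1 ang -35.0
bolts top 0.012 [[632.0, -142.3], [620.9, -229.7], [510.0, -216.5], [520.1, -128.6]] mean [ 570.8 -179.2]
   len 88.1 ang -97.2
   len 111.8 ang 173.2
   len 88.5 ang 83.4
   len 112.7 ang -7.0
bolts scene 0.012 [[521.3, -127.9], [622.1, -228.4], [631.8, -141.4]] mean [ 591.7 -165.9]
   len 142.4 ang -44.9
   len 87.5 ang 83.7
   len 111.3 ang 173.0
round [690.3  -2.2  75. ]
ramekin [535.1 -25.   38. ]
cup [440.6 -22.2  34. ]
hand [350.4 -64.8  30. ]
```

```bash
cat >> h.py <<'E'
def d(frm,to):
    "tool-axis shift (mm) and turn for commanded poses (x,y,z mm, yaw rad), tool down"
    c,s=np.cos(frm[3]),np.sin(frm[3]); w=np.array(to[:3])-np.array(frm[:3])
    return [round(float(v),2) for v in (c*w[0]+s*w[1], s*w[0]-c*w[1], -w[2], -(to[3]-frm[3]))]
E
python3 - <<'E'
from h import *
a=(150,-555,239,.265);b=(480,-250,239,.265);c=(595,142,200,.265)
print(d(a,b),d(b,c))
E
```

```text
[398.36, -207.92, 0.0, -0.0] [213.65, -348.2, 39.0, -0.0]
```

Request:
step_arm --pt "50 -26 0 0 85" --pt "100 -52 0 0 85" --pt "150 -78 0 0 85" --pt "200 -104 0 0 85" --pt "250 -130 0 0 85" --pt "300 -156 0 0 85" --pt "350 -182 0 0 85" --pt "398 -208 0 0 85" --pt "398 -208 0 0 85"

```text
time: 1.23
tool_pos: [0.4825, -0.2472, 0.2389]
orientation: [-3.141, -0.001, 0.27]
ft_force: [0.6, -0.1, -0.3]
grip_width: 0.989
finger_force: 0.0
```

Request:
step_arm --pt "27 -44 0 0 85" --pt "54 -88 0 0 85" --pt "81 -132 0 0 85" --pt "108 -176 10 0 85" --pt "135 -220 20 0 85" --pt "162 -264 30 0 85" --pt "189 -308 39 0 85" --pt "214 -348 39 0 85" --pt "214 -348 39 0 85" --pt "214 -348 39 0 85"

```text
time: 2.48
tool_pos: [0.5951, 0.1407, 0.1998]
orientation: [3.141, 0.002, 0.265]
ft_force: [-0.0, -0.1, -0.4]
grip_width: 0.994
finger_force: 0.0
```

```bash
python3 - <<'E'
from h import *
s=env.get_state(); print(s); save("wrist","pics/w1.png")
K,T=cal("wrist"); print(-T[:3,:3].T@T[:3,3],T[2,:3])
print(proj("wrist",[[.595,.142,.0985]]))
E
```

```text
{'time': 2.475, 'joints': array([ 1.63684235e-01,  3.88560352e-01,  1.48240873e+00, -9.91141138e-04,
        1.27220750e+00,  1.46996597e+00]), 'joint_velocities': array([-0.01827177, -0.01048874,  0.00819305,  0.00350433,  0.00115174,
        0.00409523]), 'joint_efforts': array([ 8.80763289e-01, -4.98040223e+01, -2.46816516e+01,  8.68261233e-02,
       -5.01243572e-02,  1.00136251e-03]), 'tool_pos': array([0.59506394, 0.14070489, 0.19980792]), 'orientation': array([3.14081009e+00, 1.67133117e-03, 2.64806256e-01]), 'ft_force': array([-0.01036488, -0.05554493, -0.38757094]), 'moment': array([0.01850297, 0.0903413 , 0.00068734]), 'finger_force': 0.0, 'grip_width': 0.9935419378135053}
[0.66605574 0.15903987 0.33509497] [-0.2823018  -0.07691742 -0.95623711]
[[317.6583747  239.28077077]]
```

View pics/w1.png

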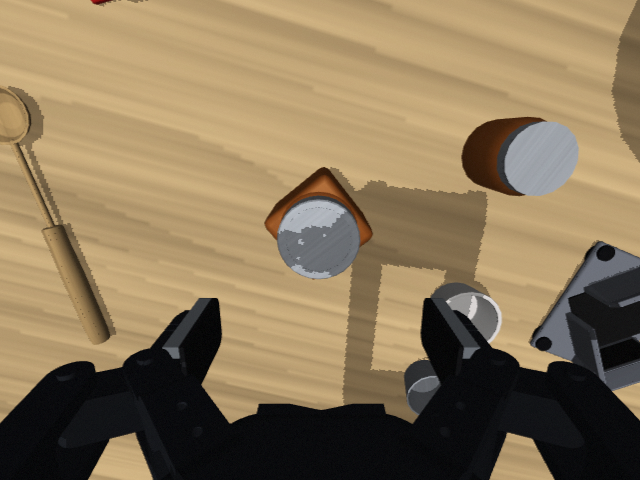

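The wrist picture shows the lid centred at (318.5,238), where (317.7,239.3) was predicted. The shoulder corners are at (265,225), (372,235) and (323,168).

```bash
python3 - <<'E'
from h import *
np.set_printoptions(precision=1,suppress=True)
for uv in[(318.5,238),(277,238),(360,238)]: print(px("wrist",*uv,.0985)*1000)
q=[px("wrist",*uv,.072)*1000 for uv in[(265,225),(323,168),(372,235)]]
for a,b in((0,1),(1,2),(0,2)): v=q[b]-q[a]; print(q[a],np.hypot(*v[:2]),np.degrees(np.arctan2(v[1],v[0])))
print((q[0]+q[2])/2)
f=(595,142,200,.265)
for z in(100,85): print(d(f,(595.3,142,z,.265)))
E
```

```text
[596.1 141.7  98.5]
[588.3 170.4  98.5]
[603.8 112.9  98.5]
[587.6 183.2  72. ] 63.583110143498345 -30.784827805371236
[642.2 150.7  72. ] 65.44748930930805 -128.1991596099533
[587.6 183.2  72. ] 85.1598081644948 -80.43449543161441
[594.7 141.2  72. ]
[0.29, 0.08, 100.0, -0.0]
[0.29, 0.08, 115.0, -0.0]
```

Request:
step_arm --pt "0.5 -0.5 30 0 78" --pt "0.5 -0.5 60 0 75" --pt "0.5 -0.5 85 0 72" --pt "0.5 -0.5 100 0 72" --pt "0.5 -0.5 108 0 72" --pt "0.5 -0.5 112 0 72" --pt "0.5 -0.5 114 0 72" --pt "0.5 -0.5 114 0 72"

```text
time: 3.52
tool_pos: [0.5963, 0.1426, 0.0868]
orientation: [3.142, -0.001, 0.265]
ft_force: [0.3, -0.8, -0.4]
grip_width: 0.842
finger_force: 0.0
```

```bash
python3 - <<'E'
from h import *
s=env.get_state(); print(s["tool_pos"],s["ft_force"],s["moment"],s["grip_width"]); save("wrist","pics/w2.png")
E
```

```text
[0.59630736 0.14259302 0.08681383] [ 0.34626449 -0.76270404 -0.36491735] [-0.02897635 -0.04218422  0.01247146] 0.8421929119403175
```

View pics/w2.png

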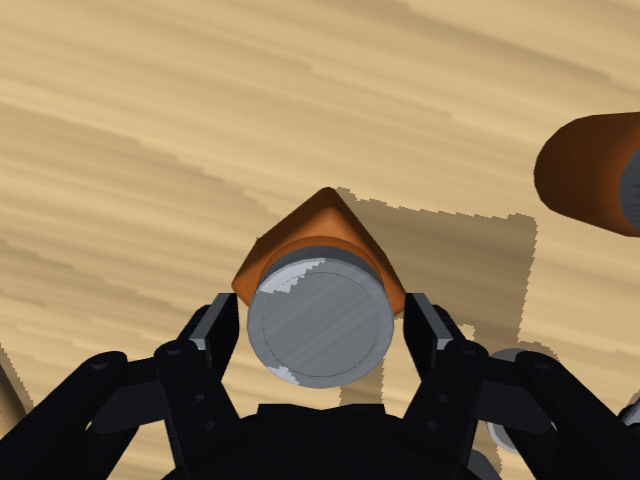

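The pads straddle the lid evenly: inner edges are at x ≈ 238 and 405, and the lid centre is at (321,323). I'll feel down gently for the shoulder.

Request:
step_arm --pt "-0.7 0 1 0 66" --pt "-0.7 0 2 0 66" --pt "-0.7 0 3 0 66" --pt "-0.7 0 3 0 66"

```text
time: 4.08
tool_pos: [0.5952, 0.1422, 0.0832]
orientation: [-3.142, 0.0, 0.265]
ft_force: [-0.2, 0.2, 0.1]
grip_width: 0.772
finger_force: 0.0
```

Request:
step_arm --pt "0 0 1 0 66" --pt "0 0 2 0 66" --pt "0 0 2 0 66"

```text
time: 4.45
tool_pos: [0.5952, 0.1422, 0.0812]
orientation: [-3.142, 0.0, 0.265]
ft_force: [-0.4, -0.5, -0.2]
grip_width: 0.774
finger_force: 0.0
```

Request:
step_arm --pt "0 0 1 0 66" --pt "0 0 2 0 66" --pt "0 0 2 0 66"

```text
time: 4.82
tool_pos: [0.5952, 0.1422, 0.0792]
orientation: [-3.142, 0.0, 0.265]
ft_force: [0.2, 0.7, 1.4]
grip_width: 0.774
finger_force: 0.0
```

Request:
step_arm --pt "0 0 -3 0 66" --pt "0 0 -3 0 50" --pt "0 0 -3 0 50" --pt "0 0 -3 0 50" --pt "0 0 -3 0 50" --pt "0 0 -3 0 50" --newtons 80

```text
time: 5.58
tool_pos: [0.5955, 0.1426, 0.0834]
orientation: [-3.141, -0.001, 0.265]
ft_force: [-1.7, 1.4, 5.7]
grip_width: 0.676
finger_force: 83.8
```

Request:
step_arm --pt "0 0 -4 0 50" --pt "0 0 -10 0 50" --pt "0 0 -25 0 50" --pt "0 0 -45 0 50" --pt "0 0 -65 0 50" --pt "0 0 -80 0 50" --pt "0 0 -90 0 50" --pt "0 0 -95 0 50" --pt "0 0 -95 0 50"

```text
time: 6.7
tool_pos: [0.5952, 0.1422, 0.1773]
orientation: [-3.142, 0.0, 0.265]
ft_force: [0.7, -0.0, -3.7]
grip_width: 0.671
finger_force: 86.0
```

```bash
python3 - <<'E'
from h import *
s=env.get_state(); print(s["tool_pos"],s["orientation"],s["ft_force"],s["moment"],s["grip_width"],s["finger_force"])
w=env.capture("wrist")[:,:,::-1]; t=env.capture("top")[:,:,::-1]
cv2.imwrite("pics/g1.png",np.hstack([cv2.resize(w,(400,300)),cv2.resize(t[180:280,240:373],(400,300))]))
f=(595.3,142,177,.265); to=(571,-179,177,.265-np.radians(15)); print(d(f,to))
E
```

```text
[0.59523056 0.14224781 0.17730741] [-3.14156491e+00  7.11133131e-05  2.64785171e-01] [ 0.6943064  -0.0071281  -3.72314927] [0.04347035 0.01268443 0.06087946] 0.6707065071609303 85.98651437088847
[-107.52, 303.43, -0.0, 0.26]
```

View pics/g1.png

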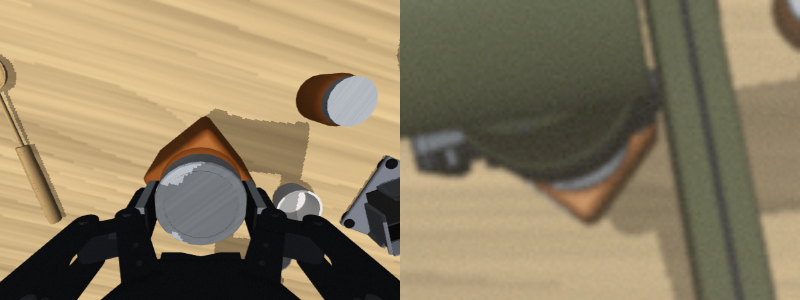

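```bash
python3 - <<'E'
from h import *
np.set_printoptions(precision=1,suppress=True)
g=env.capture("wrist"); cv2.imwrite("pics/g2.png",cv2.resize(g[160:400,180:460,::-1],(700,600),interpolation=cv2.INTER_CUBIC))
s=env.get_state(); dz=s["tool_pos"][2]-.0834
print("lid",px("wrist",321.5,323,.0985+dz)*1000,s["tool_pos"]*1000)
a,b=[px("wrist",*p,.072+dz)*1000 for p in((331,187),(234,288))]
v=b-a; print(a,b,np.hypot(*v[:2]),np.degrees(np.arctan2(v[1],v[0])))
E
```

```text
lid [596.8 141.9 191.6] [594.8 142.2 176.5]
[645.7 150.9 165.1] [588.7 181.8 165.1] 64.8439370676803 151.5933418038914
```

View pics/g2.png

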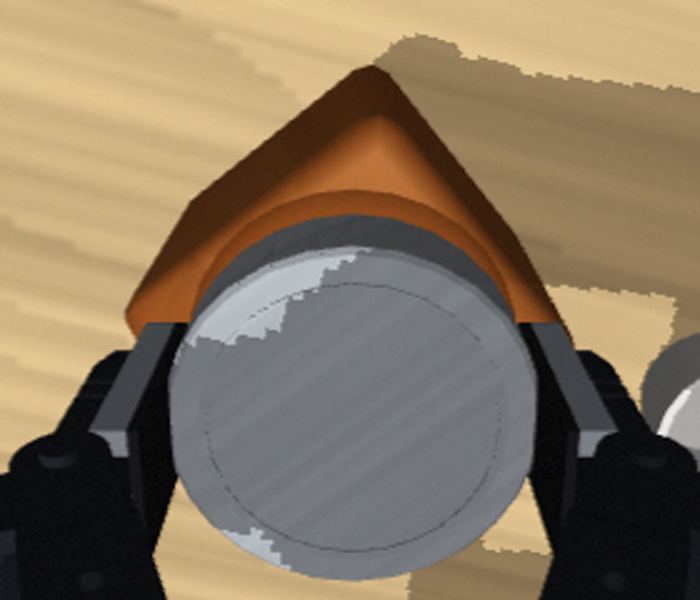

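The crop shows the jar's lower corners at (370,68), (190,203), (515,240). The shoulder corners are at (130,315) and (568,335), and the lid centre is at about (354,414).

```bash
python3 - <<'E'
from h import *
np.set_printoptions(precision=1,suppress=True)
s=env.get_state(); dz=s["tool_pos"][2]-.0834; print(s["tool_pos"])
P=lambda p,z: px("wrist",180+(p[0]+.5)/2.5-.5,160+(p[1]+.5)/2.5-.5,z+dz)*1000
def r(a,b): v=b-a; print(a,b,np.hypot(*v[:2]),np.degrees(np.arctan2(v[1],v[0])),"mid",(a+b)/2)
B=[P(p,0) for p in((370,68),(190,203),(515,240))]; r(B[0],B[1]); r(B[0],B[2]); r(B[1],B[2])
r(P((130,315),.068),P((568,335),.068)); r(P((170,405),.0985),P((537,405),.0985)); print(P((354,414),.0985))
E
```

```text
[0.6 0.1 0.2]
[635.4 148.1  93.1] [588.3 184.7  93.1] 59.63513257031211 142.1652618605025 mid [611.8 166.4  93.1]
[635.4 148.1  93.1] [600.9  98.   93.1] 60.76407651821519 -124.50152244277604 mid [618.2 123.1  93.1]
[588.3 184.7  93.1] [600.9  98.   93.1] 87.57855307408848 -81.67498145576674 mid [594.6 141.4  93.1]
[587.5 183.6 161.1] [605.4 101.7 161.1] 83.92655809821018 -77.68876284879104 mid [596.4 142.7 161.1]
[589.8 170.  191.6] [604.9 114.3 191.6] 57.723637721887684 -74.82324499301667 mid [597.3 142.2 191.6]
[595.8 141.7 191.6]
```

Request:
step_arm --pt "-6 17 0 0.02 50" --pt "-20 57 0 0.05 50" --pt "-36 101 0 0.09 50" --pt "-52 147 0 0.13 50" --pt "-68 193 0 0.17 50" --pt "-84 238 0 0.21 50" --pt "-98 277 0 0.24 50" --pt "-106 299 0 0.26 50" --pt "-107.5 303.5 0 0.26 50" --pt "-107.5 303.5 0 0.26 50"

```text
time: 8.1
tool_pos: [0.5704, -0.179, 0.177]
orientation: [-3.141, 0.001, 0.004]
ft_force: [0.1, -0.1, -3.6]
grip_width: 0.672
finger_force: 86.3
```

```bash
python3 - <<'E'
from h import *
s=env.get_state(); print(s["tool_pos"],s["orientation"],s["ft_force"],s["finger_force"])
w=env.capture("wrist")[:,:,::-1]; t=env.capture("scene")[:,:,::-1]
cv2.imwrite("pics/p1.png",np.hstack([cv2.resize(w[60:400,100:540],(440,340)),cv2.resize(t[150:250,165:265],(340,340),interpolation=cv2.INTER_CUBIC)]))
E
```

```text
[ 0.57042849 -0.1789632   0.17701959] [-3.14089213e+00  7.03535351e-04  3.80526014e-03] [ 0.07385114 -0.06372875 -3.63309036] 86.3105690293014
```

View pics/p1.png

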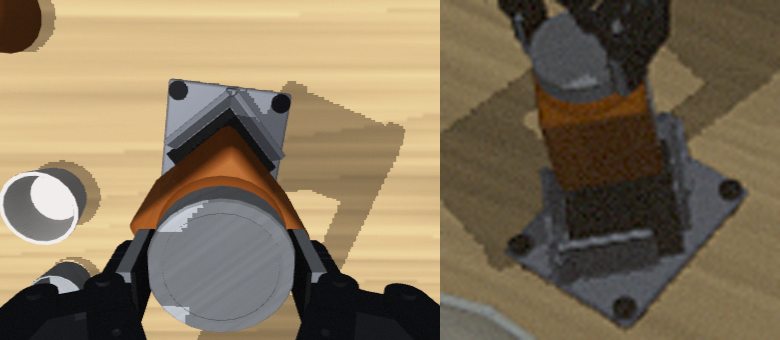

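The jar hangs aligned over the pocket, with the far bolts at wrist (278,150) and (381,163). I'm checking these against the earlier bolt positions.

```bash
python3 - <<'E'
from h import *
for p in((278,150),(381,163)): print(px("wrist",*p,.012)*1000)
E
```

```text
[ 630.50340956 -142.08621973   12.        ]
[ 620.21861074 -229.70300404   12.        ]
```

The bolts agree within about 1 mm. Lowering now.

Request:
step_arm --pt "0 0 10 0 50" --pt "0 0 22 0 50" --pt "0 0 32 0 50" --pt "0 0 38 0 50" --pt "0 0 43 0 50" --pt "0 0 48 0 50" --pt "0 0 53 0 50" --pt "0 0 55 0 50" --pt "0 0 55 0 50"

```text
time: 9.32
tool_pos: [0.5709, -0.1788, 0.1222]
orientation: [-3.142, 0.0, 0.005]
ft_force: [-0.1, -0.5, -4.0]
grip_width: 0.669
finger_force: 86.3
```

Free entry so far, with the jar's base at about 39 mm. On down to the floor.

Request:
step_arm --pt "0 0 5 0 50" --pt "0 0 10 0 50" --pt "0 0 15 0 50" --pt "0 0 20 0 50" --pt "0 0 23 0 50" --pt "0 0 25 0 50" --pt "0 0 26 0 50" --pt "0 0 26 0 50"

```text
time: 10.32
tool_pos: [0.571, -0.1788, 0.0963]
orientation: [3.142, -0.0, 0.005]
ft_force: [0.1, 0.5, -3.4]
grip_width: 0.673
finger_force: 86.4
```

Request:
step_arm --pt "0 0 1 0 50" --pt "0 0 2 0 50" --pt "0 0 2 0 50" --pt "0 0 2 0 50"

```text
time: 10.82
tool_pos: [0.5712, -0.1788, 0.0954]
orientation: [3.141, -0.001, 0.005]
ft_force: [-2.0, 0.6, 6.0]
grip_width: 0.67
finger_force: 87.3
```

The jar is seated: its base works out at 12.0 mm, with a light downward push. Unscrewing anticlockwise (negative tool turn), with the pressure held.

Request:
step_arm --pt "0 0 0 -0.08 50" --pt "0 0 0 -0.16 50" --pt "0 0 -0.3 -0.26 50" --pt "0 0 -0.5 -0.36 50" --pt "0 0 -0.7 -0.46 50" --pt "0 0 -0.8 -0.56 50" --pt "0 0 -0.8 -0.56 50"

```text
time: 11.7
tool_pos: [0.5713, -0.1794, 0.0963]
orientation: [3.14, -0.001, 0.565]
ft_force: [-2.1, 0.6, 5.5]
grip_width: 0.675
finger_force: 87.3
```

```bash
python3 - <<'E'
from h import *
s=env.get_state(); print(s["tool_pos"],s["orientation"],s["ft_force"],s["moment"],s["finger_force"])
w=env.capture("wrist")[:,:,::-1]
cv2.imwrite("pics/u1.png",w[60:460,60:580])
E
```

```text
[ 0.57130515 -0.1793916   0.0962699 ] [ 3.13995889e+00 -5.38341543e-04  5.65492085e-01] [-2.05467203  0.6206694   5.48077704] [-0.05085941  0.35381108  0.09546539] 87.25898550823331
```

View pics/u1.png

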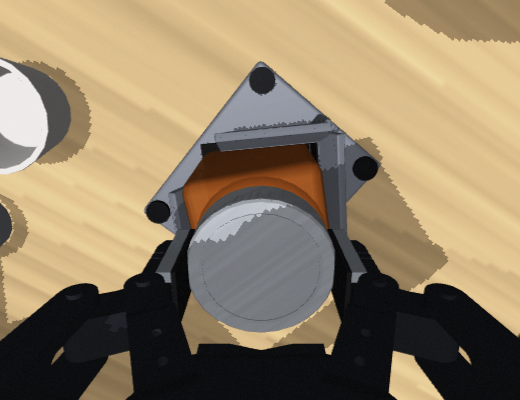

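The jar stays squared in the holder, and the lid's brushed grain has kept its angle to the fingers, so the lid is turning with the grip. The tool has also risen 0.9 mm. Continuing.

Request:
step_arm --pt "0 0 -0.2 -0.1 50" --pt "0 0 -0.3 -0.2 50" --pt "0 0 -0.5 -0.3 50" --pt "0 0 -0.7 -0.4 50" --pt "0 0 -0.9 -0.48 50" --pt "0 0 -1 -0.53 50" --pt "0 0 -1 -0.55 50" --pt "0 0 -1 -0.55 50"

```text
time: 12.75
tool_pos: [0.5713, -0.1794, 0.0971]
orientation: [3.14, 0.001, 1.115]
ft_force: [-2.3, -0.8, 5.7]
grip_width: 0.67
finger_force: 87.3
```

```bash
python3 - <<'E'
from h import *
s=env.get_state(); print(s["tool_pos"],s["orientation"],s["ft_force"],s["moment"],s["finger_force"],s["grip_width"])
E
```

```text
[ 0.57128053 -0.17939451  0.09705636] [3.14006686e+00 5.08749235e-04 1.11454176e+00] [-2.33848468 -0.76867454  5.70802467] [-0.10388002  0.38830055 -0.03410338] 87.28114759549499 0.6699868822369209
```

Request:
step_arm --pt "0 0 -1.5 0 50" --pt "0 0 -3 0 50" --pt "0 0 -4.5 0 50" --pt "0 0 -5 0 50" --pt "0 0 -5 0 50"

```text
time: 13.38
tool_pos: [0.5711, -0.1789, 0.1011]
orientation: [3.141, 0.0, 1.115]
ft_force: [-1.1, -0.7, -0.5]
grip_width: 0.671
finger_force: 86.6
```

The force is now only the lid's own weight, so the lugs are free. Lifting to 2 cm clear.

Request:
step_arm --pt "0 0 -3 0 50" --pt "0 0 -7 0 50" --pt "0 0 -12 0 50" --pt "0 0 -17 0 50" --pt "0 0 -21 0 50" --pt "0 0 -24 0 50" --pt "0 0 -25.3 0 50" --pt "0 0 -25.3 0 50" --pt "0 0 -25.3 0 50" --pt "0 0 -25.3 0 50"

```text
time: 14.62
tool_pos: [0.5708, -0.1788, 0.1262]
orientation: [-3.141, 0.0, 1.115]
ft_force: [0.0, 1.2, 0.0]
grip_width: 0.665
finger_force: 86.6
```

```bash
python3 - <<'E'
from h import *
s=env.get_state(); print(s["time"],s["tool_pos"],s["orientation"],s["ft_force"],s["finger_force"])
w=env.capture("wrist")[:,:,::-1]; t=env.capture("scene")[:,:,::-1]
cv2.imwrite("pics/f1.png",np.hstack([cv2.resize(w,(400,300)),cv2.resize(t[140:240,160:293],(400,300),interpolation=cv2.INTER_CUBIC)]))
E
```

```text
14.625 [ 0.57084216 -0.17877462  0.12620305] [-3.14120431e+00  3.61141887e-05  1.11478849e+00] [0.0192295  1.19402903 0.00319297] 86.6409707441926
```

View pics/f1.png

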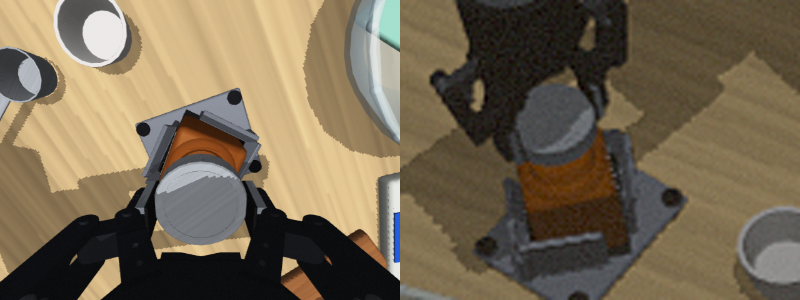

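The jar sits down in the holder with its neck open. The lid is held level above it, and the wrist carries nothing but the lid. Handing in.

```bash
python3 -c "
from bench import env
print(env.job_done())"
```

```text
the job is handed in; nothing more can be done
None
```

The jar is seated in the holder and its lid is unscrewed about 64° and lifted off; the gripper still holds the lid level, about 2 cm above the rim, and the job was handed in at 14.6 s, with no verdict returned.

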